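# Flip up the display and hold the recessed reset button with the stylus

## Robot

A 7-joint arm with a two-finger parallel gripper is mounted at the origin on a cart in front of the work surface, level with it; the furniture and walls round the work are solid. World frame = base frame: x ahead of the robot, y to its left, z up, the work surface at z = 0. Lengths are in mm, angles in rad, forces in N, time in s.
With the tool pointing down it reaches from about 400 to 875 mm from the base axis. Payload 6.5 kg.
Tool frame: the origin (TCP) lies midway between the tips of the shut fingers; the grasp point (between the pads) lies 19 mm behind it; z points along the fingers, y is the line along which they close (so a half turn about z gives the same grasp; the last joint's range is limited). The gripper opens to 88 mm and grips with 3 to 60 N. Pads are 18 mm wide; open, the fingers measure 123 mm over their backs; the gripper's body (75 mm by 187 mm) begins 45 mm behind the grasp point.
Start: joints at [-1.195, 0.536, -0.004, 1.538, 0.003, 1.067, -0.071], TCP at [277.913, 587.584, 238.716] pointing down, gripper open.
Joint ranges: [-2.7, 2.7], [-0.37, 2.16], [-1.27, 1.26], [0.24, 2.4], [-1.31, 4.45], [0.19, 1.91], [-2.76, 2.76]. Speed limits (rad/s): [2.39, 2.39, 3.14, 3.14, 3.14, 3.14, 3.14].

## Interface

Orientations are given as a unit quaternion [w, x, y, z].
In Python, from cell import robot gives the robot as it stands. The module is installed in compiled form; this text tells all that it offers. Calls block until the motion is done:
- robot.move_pose(position, orientation): joint-space move of the TCP to a pose.
- robot.move_straight(position, frame=None, v=150, guard=None): straight line of the TCP; frame=None keeps the orientation; v is the mean speed in mm/s. With guard (N) it stops when the force on the tool has changed by that much, and returns True; else False.
- robot.goto_joints(angles): joint-space move.
- robot.gripper_to(opening, squeeze=None): opening from 0.0 (shut) to 1.0 (fully open); squeeze is the grip in N (None keeps the last); returns when the fingers have stopped.
- robot.hold(seconds).
- robot.ik(position, orientation): joint angles nearest the present ones, or None.
- robot.get_obs(): the state.
- robot.read_camera(name): name is "scene" or "side" or "wrist"; returns the picture (480x640x3 uint8, red, green, blue); there is no depth.
- robot.camera_info(name): a dict with "vertical_fov" (degrees; the focal length in pixels is half the picture's height over the tangent of half this angle, whatever the lens; pixels are square), "cx", "cy" (the principal point, pixels), "k1" (the pictures are not rectified: a ray, as slopes to the right and down, at radius r is drawn at 1 + k1 r^2 times it, then the intrinsics apply), "eye" and "orientation" of the camera in the world. Camera axes: x right, y up, looking along -z (the intrinsics and any distortion apply to the point x, -y, -z); pixel columns grow to the right and rows downward; lengths in mm; the calibration is good to about 2 mm. A picture is of the moment at which its call begins: read the wrist's pose just before it. camera_info takes no time and is no camera call; for the wrist camera it gives the pose at the moment of the call.
A pose or a line that the arm cannot do raises robot.MotionError and nothing moves.
- robot.close_job(): hands the job in; it is judged then, once.
Trained networks look in the newest picture that a camera, given by its name, has taken for a name from the list of things; names that differ only in an ending like _2 or _b are one class to them, and where a whole thing is asked for, a point or a joint stands for the part that bears it (a point fixed in the world has none). Each returns a list of dicts, best first, with "conf" (0 to 1); they miss things now and then, are a little off and sometimes report something else, mostly with a low value. They report only what shows in the picture. A call takes as long as a camera call.
- robot.look_for(label, camera): "location" ([x, y, z] in mm, in the coordinates of the camera as it stood for that picture, good to about 4 mm: the middle of the surface that is visible of it).
The state is a dict: "time": time; "q": joint angles; "qvel": joint speeds; "tau": joint torques, N m; "eef_pos": TCP position; "tool_rot": TCP orientation; "force": force on the tool from outside, world axes, zero at the start; "ft_torque": the same for the moment, N m; "opening": opening from 0.0 (shut) to 1.0 (fully open); "grip_force": force on a finger pad.
Only numpy, scipy, OpenCV 4.12 (cv2) and the standard library are available. Lean on these libraries where they do the work, as an engineer would, in place of code of your own. Each camera call takes 0.05 s, during which the arm holds its last target. There are 200 camera calls.

## Task

Raise the bench controller's stiff display lid by its bar handle to about 100 degrees open (a little past upright) and let go of it, so that it stays there. Then take the stylus out of its holder block, reach its thin tip through the small round hole in the controller's deck and press the recessed reset button fully down without forcing it; finish while still holding the stylus in the gripper and the button down. Leave the paint pot, the figure and the pen alone.

Things in the scene. Friction and masses are not known exactly. Their poses are not given: they have to be found in the camera images.
- unit: Bench controller, grey box 160 (x) x 220 (y) x 60 mm high, fixed to the table. Origin: centre of its underside; x points from its front (vents, towards the robot) to its back, z up. The flat deck on top, at 60 mm, with flat keys and the reset hole lies under the black display lid (140 x 214 x 10 mm) until that is raised
- lid (a joint): Hinge angle of the display lid, rad: 0 = closed, flat over the deck, 1.57 = upright, stop at 2.3; the hinge runs along the unit's y at the back of the deck. Starts between 0 and 0.3. Stiff: it stays at any angle where it is left; about 4 N at the bar moves it. 100 degrees = 1.745
- lid_hinge (a point): Middle of the hinge line: 65 mm behind the unit's origin (+x) and 70 mm above the table
- lid_bar (a point): Middle of the lid's bar handle: round bar 10 mm thick, parallel to the hinge, 190 mm from it in the plane of the lid; 90 mm clear along it, 45 mm clear between bar and lid edge. Closed, it is 45 mm in front of the box at 70 mm height: fingers from above can straddle it front and back. It can turn between the pads, so the hand may point down all the way
- reset_mouth (a point): Centre of the mouth of the reset hole, in the deck surface (60 mm above the table), 40 mm in front of and 45 mm to the left (+y) of the unit's origin. The hole is 11 mm in diameter and straight down; the top of the button is 12 mm below the mouth. A thin steel trim ring lies round it
- reset_button (a joint): Travel of the reset button, m: 0 = up, 0.0045 = fully down (top then 16.5 mm below the mouth), springs back; 1.5 N starts it, about 4.2 N holds it fully down
- stylus: Stylus, 113 mm long, about 40 g, standing tip down in the holder. Origin: end of its tip, z along it towards the grip. Steel tip 5 mm thick up to 26 mm, 8 mm shank to 42 mm, collar 20 mm in diameter at 42 to 46 mm (rests on the holder's top, so the tip is 8 mm above the table), then a round grip 12 mm thick from 46 to 110 mm with dark bands
- holder: Dark steel holder block, 64 x 64 mm and 50 mm high on a 72 mm rubber foot, fixed to the table, with a vertical 11.5 mm hole through its top at the middle in which the stylus stands. Origin: centre of its underside. It stands to the left or to the right of the controller
- wine_pot: Bystander: small wine-coloured paint pot, 36 x 32 x 46 mm, behind the controller, origin at the centre of its underside
- figure: Bystander: small painted figure, 46 x 61 x 67 mm, left of the controller towards the back, on the thin desk pad; origin at the centre of its underside
- pen: Bystander: capped blue marker pen, 118 mm long and 11 mm thick, lying in front of the controller, origin at the centre of its underside
- shade_bottle: Black paint bottle, 38 mm in diameter and 65 mm high, fixed; stands on the other side of the controller from the holder. Origin at the centre of its underside

How it is judged:
By the outcome, as a careful person would: the job done as asked, in the order asked, and still so for the second after the job is handed in, while the arm keeps its last pose, push and grip.
It also fails if it takes over 61 s, if anything falls off the work surface, if the arm or the gripper's body presses on something with over 40 N, if the wrist force passes 120 N, or if a joint passes its speed limit or range.

## Working session

There is one attempt and no reset: what is moved stays moved. The work goes in short steps, each a Python script; the robot and the scene stay as the last script left them, time stands still between calls to the robot, and variables do not carry over. Pictures are saved under pics/ and viewed, at most 10 in all, crops included, and the job is handed in when it is done.

```bash
mkdir -p pics; cat > h.py <<'E'
import numpy as np, cv2
from scipy.spatial.transform import Rotation as R
from cell import robot
def rot(q): return R.from_quat([q[1],q[2],q[3],q[0]])
def quat(r): x,y,z,w=r.as_quat(); return [w,x,y,z]
def towld(ci,p): return np.array(ci["eye"])+rot(ci["orientation"]).apply(p)
def K(ci):
    f=240/np.tan(np.radians(ci["vertical_fov"]/2)); return f
def ray(ci,u,v):
    f=K(ci); d=np.array([(u-ci["cx"])/f,(v-ci["cy"])/f]); s=d.copy()
    for _ in range(30): s=d/(1+ci["k1"]*(s@s))
    return rot(ci["orientation"]).apply([s[0],-s[1],-1])
def onz(ci,u,v,z):
    d=ray(ci,u,v); e=np.array(ci["eye"]); return e+d*(z-e[2])/d[2]
def proj(ci,p):
    c=rot(ci["orientation"]).inv().apply(np.array(p,float)-ci["eye"]); s=np.array([c[0],-c[1]])/-c[2]
    return s*(1+ci["k1"]*(s@s))*K(ci)+[ci["cx"],ci["cy"]]
def snap(name,fn):
    ci=robot.camera_info(name); im=robot.read_camera(name); cv2.imwrite(f"pics/{fn}.png",im[:,:,::-1]); return ci,im
def find(label,name,ci,n=2):
    r=[]
    for d in robot.look_for(label,name)[:n]:
        p=towld(ci,d["location"]); r.append((round(d["conf"],2),p.round(1).tolist(),proj(ci,p).round().tolist()))
    print(name,label,r); return r
E
python3 - <<'E'
from h import *
for c in ("scene","side","wrist"):
    ci,im=snap(c,c+"0"); print(c,{k:np.round(v,3).tolist() for k,v in ci.items()})
    for l in ("unit","lid","lid_bar","stylus","holder","reset_mouth","pen","figure","wine_pot","shade_bottle"): find(l,c,ci,1)
o=robot.get_obs();print(o["time"],o["tool_rot"],o["force"])
E
```

```text
scene {'vertical_fov': 55.417, 'cx': 318.328, 'cy': 233.724, 'k1': -0.092, 'eye': [-198.116, -431.912, 497.175], 'orientation': [0.731, 0.459, -0.273, -0.425]}
scene unit [(0.76, [505.4, 20.6, 62.6], [292.0, 250.0])]
scene lid [(0.56, [509.8, 29.6, 109.6], [289.0, 227.0])]
scene lid_bar [(0.6, [512.1, 30.8, 107.0], [289.0, 228.0])]
scene stylus []
scene holder [(0.8, [456.3, -313.7, 38.7], [444.0, 320.0])]
scene reset_mouth [(0.64, [498.7, 21.5, 62.9], [290.0, 251.0])]
scene pen [(0.74, [411.7, -79.0, 8.5], [311.0, 308.0])]
scene figure [(0.65, [695.4, 360.8, 28.3], [225.0, 205.0])]
scene wine_pot [(0.75, [775.7, 55.6, 33.2], [337.0, 215.0])]
scene shade_bottle [(0.9, [419.3, 301.3, 25.7], [166.0, 250.0])]
side {'vertical_fov': 42.809, 'cx': 329.395, 'cy': 228.903, 'k1': -0.022, 'eye': [686.529, 1416.611, 571.903], 'orientation': [0.037, 0.016, 0.579, 0.814]}
side unit [(0.68, [554.8, 116.5, 60.2], [346.0, 253.0])]
side lid [(0.59, [551.4, 68.6, 99.7], [345.0, 229.0])]
side lid_bar [(0.63, [549.7, 69.6, 100.8], [346.0, 229.0])]
side stylus [(0.22, [435.3, 313.8, 33.0], [415.0, 298.0])]
side holder [(0.48, [467.6, -286.9, 50.4], [362.0, 204.0])]
side reset_mouth [(0.98, [557.2, 116.8, 64.7], [345.0, 251.0])]
side pen [(0.49, [426.8, -60.3, 14.1], [388.0, 242.0])]
side figure [(0.54, [698.4, 381.7, 33.1], [285.0, 320.0])]
side wine_pot [(0.68, [787.5, 73.1, 31.0], [246.0, 262.0])]
side shade_bottle []
wrist {'vertical_fov': 62.746, 'cx': 318.17, 'cy': 233.795, 'k1': 0.028, 'eye': [202.25, 623.1, 383.626], 'orientation': [0.834, -0.136, -0.086, 0.528]}
wrist unit []
wrist lid []
wrist lid_bar []
wrist stylus []
wrist holder []
wrist reset_mouth []
wrist pen []
wrist figure []
wrist wine_pot []
wrist shade_bottle [(0.75, [434.1, 317.6, 49.9], [152.0, 437.0])]
1.65 [1.99439691e-05 2.19056238e-01 9.75712234e-01 7.44805217e-06] [ 0.18979399 -0.30751691  0.29156434]
```

View pics/scene0.png

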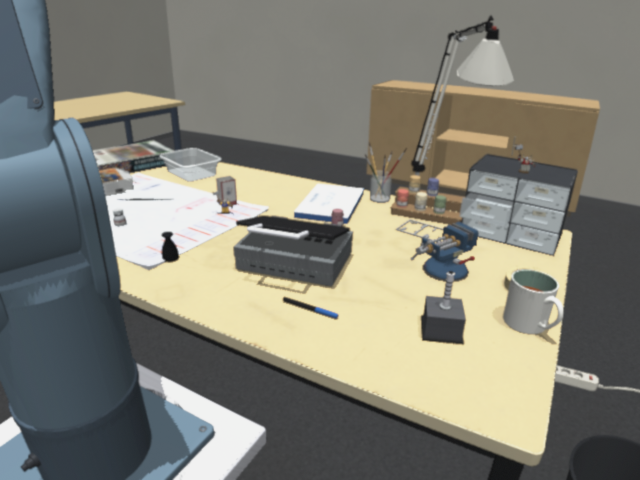

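View pics/side0.png

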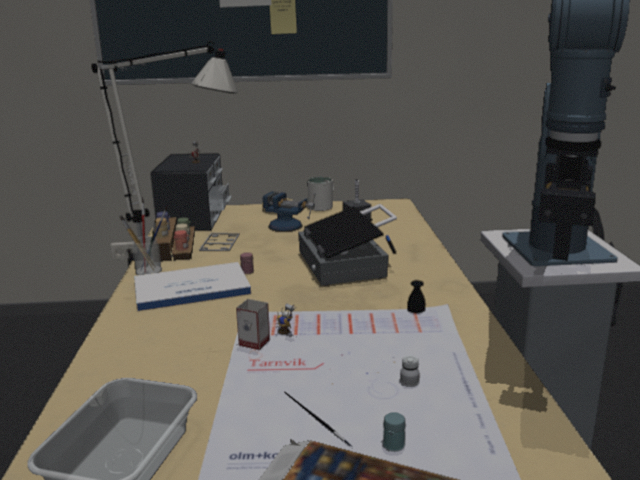

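The scene shows the unit near pixel (293,250) with its lid slightly open. The holder and stylus are on the right at (445,310), the pen lies in front at (310,307), and the bottle is on the left. The side view confirms this, with the white bar near (380,215). Next I'll look from above with the wrist camera.

```bash
python3 - <<'E'
from h import *
ci=robot.camera_info("wrist");o=robot.get_obs();T=rot(o["tool_rot"])
print("cam in tool",T.inv().apply(np.array(ci["eye"])-o["eef_pos"]),"look",T.inv().apply(rot(ci["orientation"]).apply([0,0,-1])))
q=[0,2**-.5,2**-.5,0]
for s in (1,-1):
    Q=[0,2**-.5,s*2**-.5,0]
    for p in ([440,20,130],[660,20,260],[460,20,330]): 
        a=robot.ik(p,Q); print(s,p,None if a is None else np.round(a,2))
robot.move_pose([460,-20,330],q)
ci,im=snap("wrist","w1"); print(robot.get_obs()["time"],ci["eye"])
for l in ("unit","lid","lid_bar","stylus","holder","pen"): find(l,"wrist",ci,1)
E
```

```text
cam in tool [  83.55240984   -0.24424019 -144.90665335] look [-3.17883177e-01 -1.77043942e-04  9.48129872e-01]
1 [440, 20, 130] [-0.49  0.38  0.41  2.18 -0.26  0.63  0.1 ]
1 [660, 20, 260] [-0.46  0.58  0.54  1.51 -0.32  1.14  0.15]
1 [460, 20, 330] [-0.64  0.1   0.54  1.93 -0.06  1.12 -0.07]
-1 [440, 20, 130] [ 0.71  0.61 -1.07  2.11  0.73  0.85  2.33]
-1 [660, 20, 260] [-0.74  0.78  1.09  1.53 -0.71  1.27 -2.69]
-1 [460, 20, 330] None
3.9833 [459.38223403  64.11632791 474.74311146]
wrist unit [(0.72, [540.6, 55.4, 94.9], [407.0, 111.0])]
wrist lid [(0.66, [551.4, 56.6, 105.0], [421.0, 110.0])]
wrist lid_bar [(0.9, [546.8, 54.7, 99.2], [414.0, 112.0])]
wrist stylus [(0.54, [479.0, -298.9, 112.1], [335.0, 431.0])]
wrist holder [(0.68, [479.2, -278.1, 27.3], [332.0, 369.0])]
wrist pen [(0.75, [420.6, -67.4, 9.8], [286.0, 215.0])]
```

View pics/w1.png

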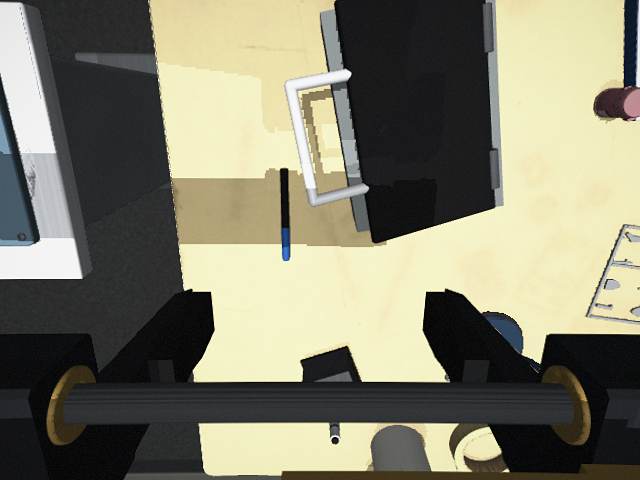

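The wrist view from above shows the bar's corners at about (292,86) and (314,199), and the lid corners at (336,3), (375,241) and (495,206). The unit is yawed by roughly 10°. The pen at (285,215) is clear of the bar. I'll zoom the side and scene views to fit the lid angle.

```bash
python3 - <<'E'
import cv2,numpy as np
a=cv2.imread("pics/side0.png")[190:290,285:415]; b=cv2.imread("pics/scene0.png")[200:300,225:365]
f=lambda i:cv2.resize(i,(800,int(800*i.shape[0]/i.shape[1])),interpolation=cv2.INTER_CUBIC)
a=cv2.resize(a,(520,400),interpolation=cv2.INTER_CUBIC); b=cv2.resize(b,(280,200),interpolation=cv2.INTER_CUBIC)
b=cv2.copyMakeBorder(b,0,200,0,0,cv2.BORDER_CONSTANT); cv2.imwrite("pics/z1.png",np.hstack([a,b]))
E
```

```text
(no output)
```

View pics/z1.png

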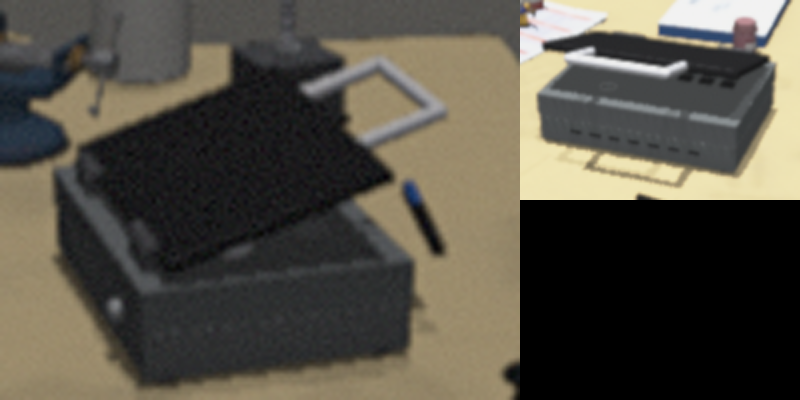

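The zoomed side and scene crops give the box and bar corners; for example the bar corners in the side view are at (394.5,217) and (380,206). I'll fit the unit pose and lid angle to these.

```bash
cat > fit.py <<'E'
from h import *
from scipy.optimize import least_squares
import json
def pts(p):
    x,y,yaw,th=p; Rz=R.from_euler("z",yaw)
    W=lambda a:Rz.apply(a)+[x,y,0]
    L=lambda r,s,h=0:W([65-r*np.cos(th)-h*np.sin(th),s,70+r*np.sin(th)-h*np.cos(th)] )
    B=lambda a,b,z:W([a*80,b*110,z])
    return W,L,B
E
python3 - <<'E'
from fit import *
S=robot.camera_info("scene");D=robot.camera_info("side");w=robot.camera_info("wrist")
def obs(p):
    W,L,B=pts(p)
    return [(D,B(-1,1,60),(387.5,256)),(D,B(1,1,60),(320.8,262.5)),(D,B(1,1,0),(320.8,285)),(D,B(-1,1,0),(387,276.2)),(D,B(1,-1,60),(299.2,233)),
    (D,L(190,50),(394.5,216.7)),(D,L(190,-50),(380,206.2)),(D,L(140,107),(383.2,235)),
    (S,L(190,50),(252.5,232)),(S,L(190,-50),(306.5,235.5)),(S,B(-1,-1,0),(332.5,285)),(S,B(-1,1,0),(236.5,268.5)),(S,B(-1,-1,60),(332.5,261)),(S,B(-1,1,60),(235,247.5)),
    (w,L(190,50),(292,86)),(w,L(190,-50),(314,199)),(w,L(140,-107),(375,241)),(w,L(140,107),(336,3)),(w,L(0,-107),(495,206))]
def res(p):
    r=[]
    for c,P,uv in obs(p): r+=list((proj(c,P)-uv)*(1 if c is w else 1.3))
    return r
s=least_squares(res,[560,20,.15,.3],x_scale=[10,10,.1,.1],loss="soft_l1",f_scale=2)
print(s.x, np.round(np.array(res(s.x)).reshape(-1,2),1).tolist())
W,L,B=pts(s.x); print("bar",L(190,0)); print("mouth",W([-40,45,60])); json.dump(s.x.tolist(),open("unit.json","w"))
E
```

```text
[5.62396579e+02 4.86846267e+01 1.98416585e-01 2.80934205e-01] [[0.6, -1.6], [-1.5, 0.9], [-0.7, 4.1], [0.7, 3.8], [-2.7, -1.8], [-0.4, 2.9], [-0.9, 1.1], [0.3, -0.6], [-3.9, -2.9], [-11.2, 2.2], [0.2, 4.1], [-1.7, 2.4], [1.2, 1.7], [-2.4, -2.4], [-0.1, 0.9], [1.7, 2.3], [-0.1, 2.7], [-0.7, -2.2], [1.3, 1.5]]
bar [447.15154546  25.51322017 122.67813657]
mouth [514.31110658  84.91703414  60.        ]
```

```bash
cat >> fit.py <<'E'
def down(yaw):  # tool down, tool y at angle yaw
    f=np.pi/4+yaw/2; return [0,np.cos(f),np.sin(f),0]
E
python3 - <<'E'
from fit import *
p=json.load(open("unit.json")); W,L,B=pts(p); b=L(190,0)
robot.gripper_to(0.4,20)
robot.move_pose(b+[0,0,60],down(p[2]))
ci,im=snap("wrist","w2"); print(robot.get_obs()["time"])
for q in (L(190,50),L(190,-50),b): print(proj(ci,q).round(1))
E
```

```text
5.8917
[317.5 167.5]
[317.8 333.9]
[317.7 256.6]
```

View pics/w2.png

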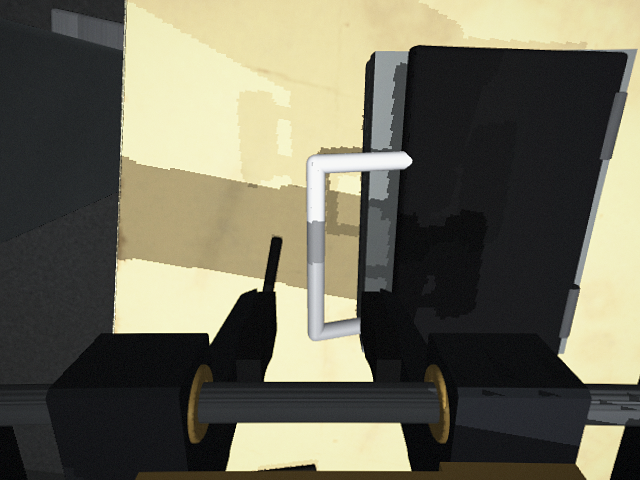

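The bar corners show at (314,160) and (316,332), within about 2 mm of prediction. I'll grip it and swing the lid.

```bash
python3 - <<'E'
from fit import *
p=json.load(open("unit.json")); W,L,B=pts(p); yaw=p[2]; ux=np.array([np.cos(yaw),np.sin(yaw),0]); uy=np.array([-ux[1],ux[0],0])
b=L(190,0)-1.5*ux+2*uy
print(robot.move_straight(b+[0,0,-19],v=80,guard=15))
robot.gripper_to(0.0,30)
o=robot.get_obs(); print(o["opening"],o["grip_force"],np.round(o["force"],1),o["time"])
th0=p[3]; g0=L(190,0)
off=np.array(o["eef_pos"])-g0
def at(th): return pts([*p[:3],th])[1](190,0)+off
f=0
for th in np.linspace(th0,1.745,10)[1:]:
    if robot.move_straight(at(th),v=120,guard=45): print("guard",th); break
    o=robot.get_obs(); print(round(th,2),np.round(o["force"],1),round(o["opening"],3),round(o["grip_force"],1),round(o["time"],2))
snap("side","s2"); snap("scene","c2")
E
python3 - <<'E'
import cv2,numpy as np
a=cv2.imread("pics/side0.png")
a=cv2.imread("pics/s2.png")[130:300,250:450];b=cv2.imread("pics/c2.png")[130:300,200:400]
cv2.imwrite("pics/z2.png",np.hstack([cv2.resize(i,(400,340),interpolation=cv2.INTER_CUBIC) for i in (a,b)]))
E
```

```text
False
0.08790143978269334 29.646137058734894 [ 2.9  0.9 -0.4] 7.5667
0.44 [ 5.7  1.5 -1.5] 0.085 29.7 7.98
0.61 [10.3  1.6 -5.9] 0.083 30.1 8.39
0.77 [ 16.9   2.6 -16.1] 0.077 31.0 8.8
0.93 [ 20.5   0.9 -26.1] 0.079 31.8 9.21
1.09 [ 15.   -0.2 -24.8] 0.082 31.7 9.62
1.26 [  7.6  -0.7 -19.4] 0.084 31.2 10.03
1.42 [  6.   -2.1 -25.7] 0.085 31.7 10.43
1.58 [  3.   -3.4 -28.4] 0.085 31.9 10.84
1.74 [ -1.7  -4.3 -23.8] 0.089 31.6 11.25
```

View pics/z2.png

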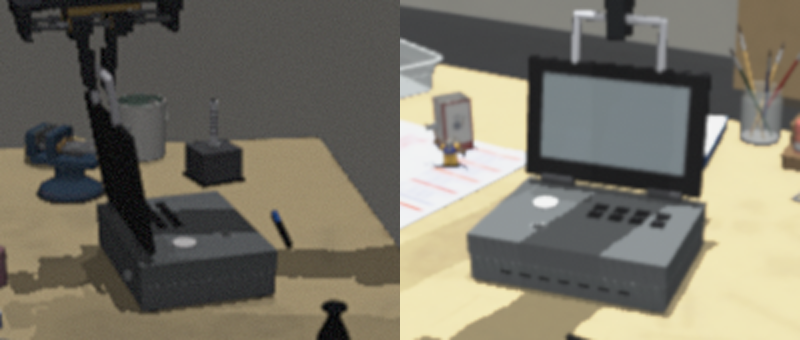

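The lid is up with the bar gripped, and the deck shows with a white disc and a small hole in front of it. I'll let go, back off, look at the hole from above, then go over to the holder.

```bash
python3 - <<'E'
from fit import *
p=json.load(open("unit.json")); W,L,B=pts(p); yaw=p[2]; ux=np.array([np.cos(yaw),np.sin(yaw),0])
o=robot.get_obs(); t=np.array(o["eef_pos"]); h=W([65,0,70]); d=t+[0,0,19]-h; print("th est",np.arctan2(d[2],-(d@ux)),np.linalg.norm(d))
robot.gripper_to(0.4)
robot.move_straight(t+[0,0,60],v=200)
Q=down(yaw+np.pi/2); m=W([-40,45,60])
robot.move_straight(t+[0,0,60]-80*ux,v=250)
robot.move_pose(m-45*ux+[0,0,190],Q)
ci,im=snap("wrist","w3"); print(robot.get_obs()["time"],"mouth pred",proj(ci,m)); find("reset_mouth","wrist",ci); find("reset_button","wrist",ci)
json.dump({k:np.array(v).tolist() for k,v in ci.items()},open("w3.json","w"))
cs,_=snap("side","s3"); cc,_=snap("scene","c3")
try:
  robot.move_pose([468-30,-300,230],Q)
except robot.MotionError as e: print(e)
ci,im=snap("wrist","w4"); find("stylus","wrist",ci); find("holder","wrist",ci); print(robot.get_obs()["time"])
a=cv2.imread("pics/w3.png");b=cv2.imread("pics/w4.png");cv2.imwrite("pics/z3.png",np.hstack([a[:,120:520],b[:,120:520]]))
E
```

```text
th est 1.7290227118682262 187.67731234880017
14.1083 mouth pred [318.24479534 250.02009483]
wrist reset_mouth [(0.79, [558.5, 71.6, 59.4], [295.0, 290.0])]
wrist reset_button [(0.58, [419.5, -71.8, 9.2], [172.0, 106.0]), (0.26, [628.4, 105.0, 164.2], [315.0, 445.0])]
wrist stylus [(0.95, [474.1, -304.9, 91.2], [301.0, 260.0])]
wrist holder [(0.76, [466.1, -310.7, 49.6], [298.0, 233.0])]
15.8667
```

View pics/z3.png

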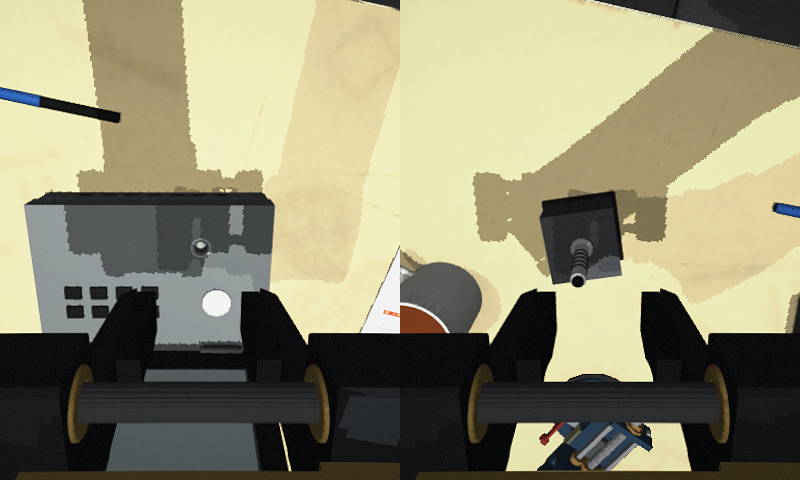

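In the deck view the hole is at (320,247), against a prediction of (318,250). The white disc at (336,302) is a decoy, so I ignore it. In the holder view the stylus top end is at (298,281) and the collar at (302,246). Next I take the stylus.

```bash
python3 - <<'E'
from fit import *
p=json.load(open("unit.json")); W,L,B=pts(p); yaw=p[2]; Q=down(yaw+np.pi/2)
w3=json.load(open("w3.json")); m=onz(w3,320,247.5,60); print("mouth",m,"model",W([-40,45,60]))
ci=robot.camera_info("wrist"); top=onz(ci,298,281,121); col=onz(ci,302,245.5,54); print(top,col,"mug",onz(ci,155,335,90))
xy=(top[:2]+col[:2])/2
robot.move_straight([*xy,150],v=250)
print(robot.move_straight([*xy,69],v=120,guard=12))
robot.gripper_to(0.0,40)
o=robot.get_obs(); print(o["opening"],o["grip_force"],np.round(o["force"],1))
robot.move_straight([*xy,150],v=120)
robot.move_straight([m[0],m[1],61+110],v=250)
ci,im=snap("wrist","w5"); o=robot.get_obs(); print(o["time"],np.round(o["force"],2),o["opening"])
e=np.array(o["eef_pos"]);print(e,"tip pred",proj(ci,e-[0,0,61]),"collar",proj(ci,e-[0,0,17]),"mouth",proj(ci,m))
cv2.imwrite("pics/z5.png",cv2.resize(im[150:400,220:420,::-1],(480,600),interpolation=cv2.INTER_CUBIC))
E
```

```text
mouth [511.59989896  86.00156211  60.        ] model [514.31110658  84.91703414  60.        ]
[ 477.67514178 -305.19460173  121.        ] [ 475.5910642  -305.33970514   54.        ] mug [ 564.17027946 -411.13472201   90.        ]
False
0.122156568738768 39.99998124316335 [-1.1  0.5  4. ]
20.2917 [ 0.24 -0.32 -0.06] 0.12120185301556921
[511.50990329  84.62733131 170.9638385 ] tip pred [317.87254591 258.43173501] collar [317.74573021 294.71285584] mouth [319.91311598 231.39158329]
```

View pics/z5.png

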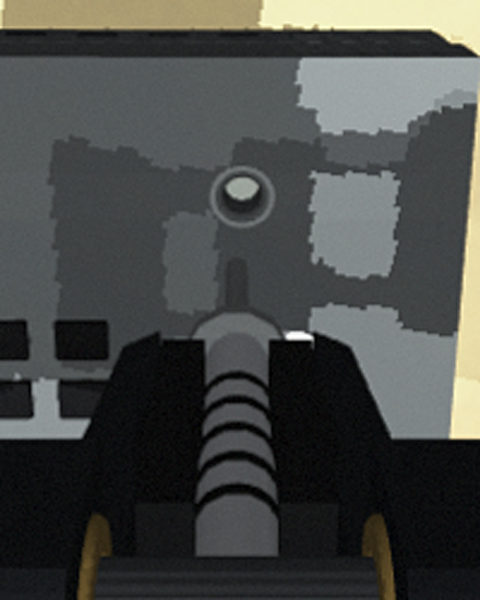

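The hole's ring centre is at (320.4,232.1) and the stylus tip at (318.3,259), both matching prediction, and the stylus is held straight. I'll go down to just above the hole and check again.

```bash
python3 - <<'E'
from fit import *
ci=robot.camera_info("wrist"); m=onz(ci,320.4,232.1,60); o=robot.get_obs(); e=np.array(o["eef_pos"]); tip=onz(ci,318.3,259,e[2]-61); print("m",m,"tip",tip,"eef",e)
t=e[:2]+m[:2]-tip[:2]
robot.move_straight([*t,61+67],v=120); robot.hold(.3)
ci,im=snap("wrist","w6"); o=robot.get_obs(); e=np.array(o["eef_pos"]); print(o["time"],"cmd",t,"eef",e,np.round(o["force"],1))
print("mouth",proj(ci,m),"tip",proj(ci,e-[0,0,61]))
cv2.imwrite("pics/z6.png",cv2.resize(im[200:320,270:370,::-1],(500,600),interpolation=cv2.INTER_CUBIC))
E
```

```text
m [512.0958443  86.4507861  60.       ] tip [511.86056202  84.94861793 109.9638385 ] eef [511.50990329  84.62733131 170.9638385 ]
21.15 cmd [511.74518557  86.12949948] eef [512.04631167  86.25328489 128.45602558] [-0.6 -0.1 -1.4]
mouth [318.20836385 253.28525293] tip [317.88473931 257.9804746 ]
```

View pics/z6.png

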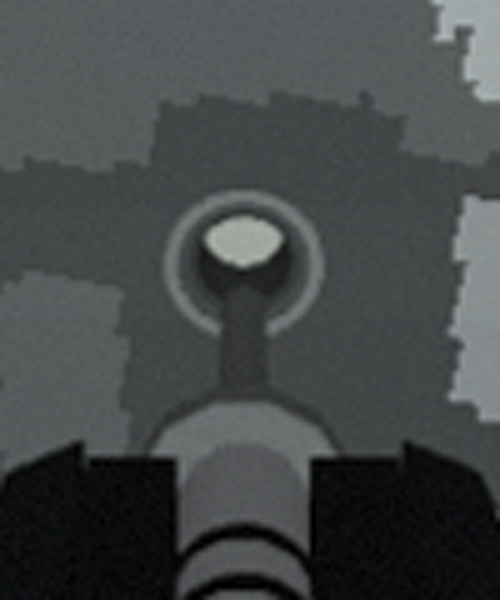

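The ring centre is at (318.8,253.6) and the tip end at (318.8,257.6), so both lie where they should for a centred entry. Inserting now, with force watched.

```bash
python3 - <<'E'
from fit import *
xy=[512.05,86.35]
print("hit" if robot.move_straight([*xy,112],v=40,guard=6) else "free"); robot.hold(.3)
o=robot.get_obs(); f0=np.array(o["force"]); print(o["eef_pos"],np.round(f0,2))
for z in np.arange(110,101.4,-.5):
    h=robot.move_straight([*xy,z],v=15,guard=9); robot.hold(.15)
    o=robot.get_obs(); d=np.array(o["force"])-f0; print(z,np.round(o["eef_pos"],2),np.round(d,2),round(o["time"],1),h)
    if h or d[2]>5.5: break
E
```

```text
free
[512.17530511  86.36952192 112.16696127] [ 0.6  -0.33 -1.06]
110.0 [512.07  86.33 110.  ] [-0.77  1.45 -0.13] 22.4 False
109.5 [512.06  86.34 109.51] [-1.04  1.72  0.16] 22.8 False
109.0 [512.11  86.33 109.07] [-0.94  0.21  1.96] 23.2 False
108.5 [512.11  86.36 108.52] [-0.74 -0.09  2.21] 23.6 False
108.0 [512.1   86.35 108.01] [-1.06  0.17  3.16] 24.0 False
107.5 [512.11  86.35 107.54] [-0.55  0.6   2.17] 24.4 False
107.0 [512.1   86.34 107.04] [-0.91  0.25  3.76] 24.8 False
106.5 [512.09  86.33 106.53] [-1.45 -0.11  3.87] 25.2 False
106.0 [512.11  86.34 106.03] [-0.39 -0.26  3.16] 25.6 False
105.5 [512.08  86.34 105.51] [-1.12  0.15  4.89] 26.0 False
105.0 [512.07  86.32 105.02] [-0.13 -0.64  4.43] 26.4 False
104.5 [512.14  86.33 104.63] [-1.28 -0.31  5.7 ] 26.8 False
```

```bash
python3 - <<'E'
from fit import *
def avg():
    fs=[]
    for _ in range(10): robot.hold(.05); fs.append(robot.get_obs()["force"])
    o=robot.get_obs(); print(np.round(o["eef_pos"],2),np.round(np.mean(fs,0),2),round(o["time"],1),round(o["opening"],4),flush=True); return np.mean(fs,0)[2]
f=avg()
for z in (104.2,103.9,103.6,103.3):
    if f>7: break
    robot.move_straight([512.05,86.35,z],v=10,guard=9); f=avg()
c,_=snap("side","s4"); c2,_=snap("scene","c4")
# lid angle: predicted bar/lid corners for several angles
p=json.load(open("unit.json"))
for th in (1.6,1.7,1.745,1.8,1.9):
    W,L,B=pts([*p[:3],th]); print(th,[proj(c,q).round(1).tolist() for q in (L(140,107),L(140,-107),L(190,50),L(190,-50),L(0,107))])
a=cv2.imread("pics/s4.png")[130:290,270:400]; cv2.imwrite("pics/z7.png",cv2.resize(a,(487,600),interpolation=cv2.INTER_CUBIC))
E
```

```text
[512.16  86.36 104.64] [-0.38 -0.15  5.04] 27.3 0.1237
[512.25  86.34 104.54] [-0.77 -0.2   7.11] 28.1 0.1226
1.6 [[322.7, 196.7], [299.7, 173.7], [314.8, 167.9], [304.0, 158.5], [325.8, 257.7]]
1.7 [[316.4, 197.8], [294.2, 174.6], [306.4, 169.3], [296.1, 159.7], [325.8, 257.7]]
1.745 [[313.6, 198.5], [291.7, 175.2], [302.6, 170.2], [292.6, 160.5], [325.8, 257.7]]
1.8 [[310.1, 199.6], [288.7, 176.0], [298.0, 171.5], [288.3, 161.8], [325.8, 257.7]]
1.9 [[304.0, 201.9], [283.3, 178.1], [289.9, 174.5], [280.7, 164.6], [325.8, 257.7]]
```

View pics/z7.png

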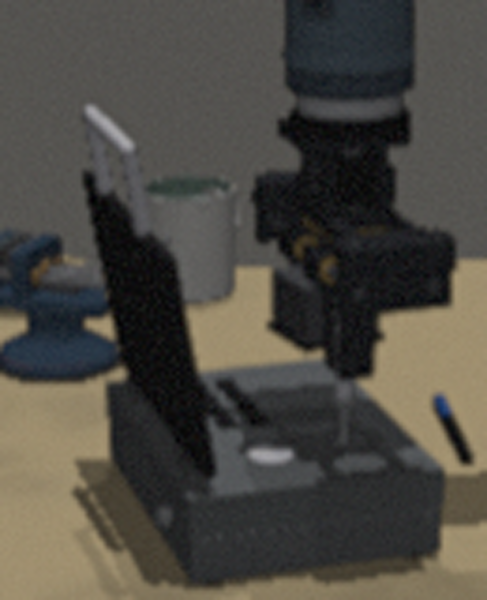

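The side view shows the bar corners at (306,169.5) and (294,158.5), which puts the lid at about 98–99° and still. The stylus stands in the hole. At 7–8 N the tool stops moving, so the button has bottomed after about 4.6 mm of travel. Handing in.

```bash
python3 -c "
from cell import robot
print(robot.close_job())"
```

```text
the job is handed in; nothing more can be done
None
```

I raised the lid to about 98–99° open and it stayed there after I let go. I handed the job in at about 28 s, with the gripper still holding the stylus and pressing the reset button fully down at about 7–8 N; no verdict was returned.

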